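# Swing the injector plate to its stop and clamp it

### The job

The injector's aluminium swing plate has been swung aside on its pivot pin. Push it gently round (it goes most easily near its free corner), never with more than 15 N, until it bears firmly on the nose of the adjustable stop screw, and only then bring the upright cam lever over and right down so that the plate is clamped there; let go of everything. The screw's setting is not known, so feel for it, and leave the bottle, dish, lens and carton around where they are.

Things in the scene. Friction and masses are not known exactly. Their poses are not given: they have to be found in the camera images.
- breadboard: fixed aluminium breadboard lying on the table, 190 (x) x 250 (y) x 12 mm with a grid of small holes, top face 16 mm above the table. Origin: centre of its underside on the table; x points away from the robot (roughly), y to the left along its long side, z up.
- swing_plate: flat aluminium plate, 83 x 176 x 10 mm, lying on the breadboard, turning about a steel pin through its hole. Origin: axis of the hole, on the underside, 16 mm above the table. x from -65 mm (near edge, robot side) to +18 mm (far edge), y from -160 mm (free right end) to +16 mm, z up. Home: within 0.06 rad of parallel with the breadboard; starts 0.28 to 0.42 rad clockwise of parallel.
- push_corner (a point): middle of the 10 mm high near edge face of the swing plate, 12 mm from its free right corner, 21 mm above the table (plate x = -65, y = -148 mm). Pushing here along the plate's +x turns the plate towards the stop; the sliding drag felt here is about 1 to 5 N, so a push a good 6 N above it means that the plate bears firmly on the stop.
- injector_c (a point): centre of the black and silver screw injector, 100 mm long along the plate's y, 26 mm thick, held in two saddles fixed on the swing plate (plate x = -37, y = -44 mm); its top is 57 mm above the table. Plate and injector weigh about 0.8 kg.
- pivot (a point): pivot axis at the height of the plate's top face (26 mm above the table), breadboard x = 30, y = 85 mm; a round screw head 17 mm wide and 7 mm high stands above it.
- stop_line (a point): point on the near face of the small dark angle block at the breadboard's far right, 21 mm above the table (breadboard x = 64, y = -61 mm). A rigid steel screw with a round nose 7 mm across sticks out from here along the breadboard's -x by 8 to 24 mm (setting unknown, not reported); the plate's far edge meets the nose at plate y = -146 mm.
- clamp: grey clamp post on the breadboard beside the stop, its two cheeks reach in over the plate's far edge and carry the axle of the cam lever. Origin and axes as the breadboard's, shifted 29 mm to its right (-y).
- lever_axle (a point): middle of the horizontal axle of the cam lever, 43 mm above the table (breadboard x = 34, y = -29 mm); the axle runs along the breadboard's y.
- lever_end (a point): free end of the cam lever's handle, 82 mm from the axle; the handle's last 26 mm is a black grip 15 mm thick, below it a rod 8 mm thick.
- cam_lever (a joint): angle of the cam lever, rad: 0 = upright (starts at -0.1 to 0.2), grows as its end goes over towards the robot (breadboard -x) and down, 1.5 = level, its end stop. Stays where it is left. From about 0.85 its cam presses down on a plate that is home; moving the handle's end then takes up to about 8 N across the handle.
- bottle_c (a point): centre of the loose 60 ml bottle, 44 mm wide, 88 mm high, standing left of the breadboard; a bystander.
- dish_c (a point): centre of the loose round clear dish, 64 mm wide, 18 mm high, left of the breadboard; a bystander.
- lens_c (a point): centre of the loose white microscope objective, 29 mm wide, 45 mm high, standing left in front of the breadboard; a bystander.
- carton_c (a point): centre of the loose small carton, 50 x 74 x 32 mm, right of the breadboard; a bystander.

How it is judged:
By the outcome, as a careful person would: the job done as asked, in the order asked, and still so for the second after the job is handed in, with the robot touching nothing.
It also fails if it takes over 72 s, if anything falls off the work surface, if the arm or the gripper's body presses on something with over 40 N, if the wrist force passes 120 N, or if a joint passes its speed limit or range.

### The arm

A 6-joint arm with a two-finger parallel gripper is mounted at the origin on a cart in front of the work surface, level with it; the furniture and walls round the work are solid. World frame = base frame: x ahead of the robot, y to its left, z up, the work surface at z = 0. Lengths are in m, angles in rad, forces in N, time in s.
With the tool pointing down it reaches from about 0.275 to 1 m from the base axis. Payload 8.4 kg.
Tool frame: the origin (TCP) lies on the centre line of the jaws, within the pads' length; the fingertips stand 17 mm ahead of it and the grasp point (between the pads) lies 2 mm behind it (bot.tcp_to_tips is the y of the fingertips in the tool frame, in m); y points along the fingers, z is the direction in which the jaws open and shut, and the axes are right-handed (so a half turn about y gives the same grasp; the last joint's range is limited). The gripper opens to 85 mm and grips with 20 to 120 N. Pads are 22 mm wide; open, the fingers measure 114 mm over their backs; the gripper's body (76 mm by 85 mm) begins 54 mm behind the grasp point. The pads swing forward as they close: fully open they stand 13 mm farther back than shut.
Start: joints at [-1.337, 0.353, 1.633, -0, 1.155, -0.002], TCP at [0.146, -0.608, 0.248] pointing down, gripper open.
Joint ranges: [-2.63, 2.63], [-0.92, 2.1], [0.06, 2.66], [-1.3, 4.44], [0, 2.69], [-3.02, 3.02]. Speed limits (rad/s): [2.22, 2.22, 2.79, 3.14, 3.14, 3.14].

### API

Orientations are given as a unit quaternion [x, y, z, w].
In Python, from workcell import bot, hand, kinematics, get_obs, vision, hand_in gives the robot as it stands. The module is installed in compiled form; this text tells all that it offers. Calls block until the motion is done:
- bot.reach(position, orientation): joint-space move of the TCP to a pose.
- bot.servo_line(position, ori=None, velocity=0.15): straight line of the TCP; ori=None keeps the orientation; velocity is the mean speed in m/s.
- bot.goto_joints(angles): joint-space move.
- hand.move_gripper(opening, strength=None): finger opening in m; strength is the grip in N (None keeps the last); returns when the fingers have stopped.
- bot.dwell(seconds).
- kinematics.solve_ik(position, orientation): joint angles nearest the present ones, or None.
- get_obs(): the state.
- vision.read_camera(name): name is "scene" or "top"; returns a dict with "frame" (400x640x3 uint8, red, green, blue), "intrinsics" (3x3 intrinsics, pixels), "view" (4x4, takes a point from world to camera coordinates). Camera axes: x right, y down, z forward; pixel columns grow to the right and rows downward; lengths in m; the calibration is good to about 2 mm. A picture is of the moment at which its call begins. There is no depth.
A pose or a line that the arm cannot do raises bot.IKError and nothing moves.
- hand_in(): hands the job in, once; it reports no verdict.
The state is a dict: "time_s": time; "joint_pos": joint angles; "joint_vel": joint speeds; "joint_efforts": joint torques, N m; "position": TCP position; "orientation": TCP orientation; "wrist_force": force on the tool from outside, world axes, zero at the start; "ft_torque": the same for the moment, N m; "gripper_width": finger opening in m.
Only numpy, scipy, OpenCV 4.12 (cv2) and the standard library are available. Lean on these libraries where they do the work, as an engineer would, in place of code of your own. Each camera call takes 0.05 s, during which the arm holds its last target. There are 200 camera calls.

## Working session

There is one attempt and no reset: what is moved stays moved. The work goes in short steps, each a Python script; the robot and the scene stay as the last script left them, time stands still between calls to the robot, and variables do not carry over. Pictures are saved under pics/ and viewed, about 8 in all and at most 12, crops included, and the job is handed in when it is done.

```bash
mkdir -p pics; python3 - <<'E'
from workcell import *
import cv2
o=get_obs(); print(o)
for n in("scene","top"):
    r=vision.read_camera(n); cv2.imwrite(f"pics/{n}0.png",r["frame"][:,:,::-1]); print(r["intrinsics"],r["view"])
E
```

```text
{'time_s': 0.0, 'joint_pos': array([-1.33738473e+00,  3.53643744e-01,  1.63415228e+00,  4.53673196e-05,
        1.15515762e+00, -2.39507529e-03]), 'joint_vel': array([-0.0005537 ,  0.00200072, -0.00114711, -0.00032809, -0.00135634,
       -0.00036648]), 'joint_efforts': array([ 8.23314567e-04, -6.05236173e+01, -3.42064941e+01, -1.12807620e-04,
        9.31434974e-03,  7.47473017e-07]), 'position': array([ 0.14592941, -0.60726313,  0.24755664]), 'orientation': array([-0.08321165,  0.70267793, -0.70171859,  0.08312988]), 'wrist_force': array([ 0.39314506,  0.23599524, -0.33258127]), 'ft_torque': array([ 0.009445  , -0.00830629,  0.00190024]), 'gripper_width': 0.08561443547019223}
[[425.83769053   0.         316.24360336]
 [  0.         425.83769053 205.03938688]
 [  0.           0.           1.        ]] [[ 0.99039129  0.13801556  0.00876361 -0.5318097 ]
 [ 0.10837284 -0.7351881  -0.66914407  0.03147212]
 [-0.08590939  0.6636642  -0.74308103  1.14970605]
 [ 0.          0.          0.          1.        ]]
[[499.95572372   0.         310.07794229]
 [  0.         499.95572372 201.60192042]
 [  0.           0.           1.        ]] [[-0.00796508 -0.9999082  -0.01096109  0.0512766 ]
 [-0.99567046  0.00894556 -0.09252201  0.51824568]
 [ 0.09261156  0.01017668 -0.99565031  1.16104273]
 [ 0.          0.          0.          1.        ]]
```

View pics/top0.png

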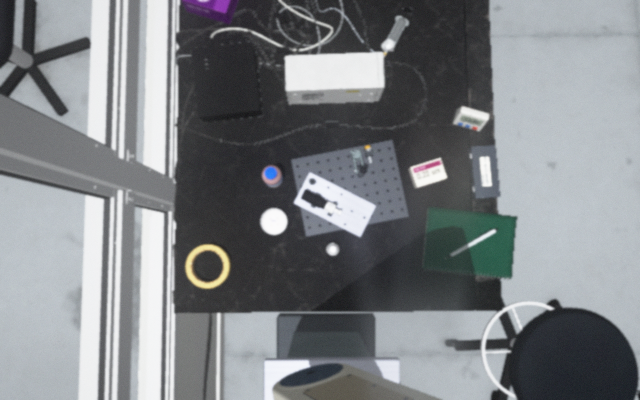

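View pics/scene0.png

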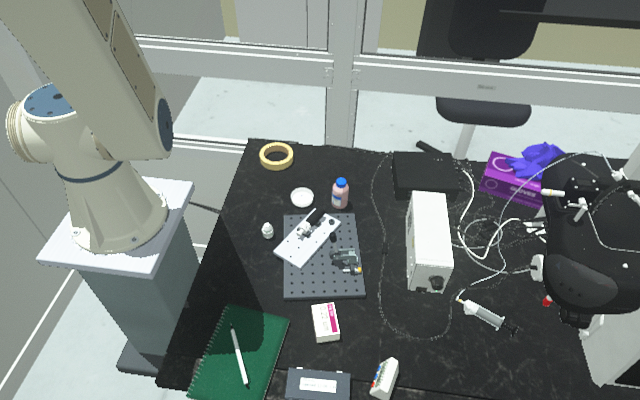

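The top view shows the breadboard at about (291,158)–(409,216), the white plate at about (293,172)–(375,236), and the clamp at about (360,158). Next I'll measure these and enlarge the crops.

```bash
cat > h.py <<'E'
from workcell import *
import numpy as np, cv2
def cam(n):
    r=vision.read_camera(n); return r["frame"],r["intrinsics"],r["view"]
def ray(K,V,uv,z):
    R,t=V[:3,:3],V[:3,3]; c=-R.T@t
    d=R.T@np.linalg.inv(K)@np.array([uv[0],uv[1],1.]); return c+d*(z-c[2])/d[2]
def proj(K,V,p):
    q=K@(V[:3,:3]@np.asarray(p)+V[:3,3]); return q[:2]/q[2]
def rect(mask,K,V,z):
    cs,_=cv2.findContours(mask.astype(np.uint8),cv2.RETR_EXTERNAL,cv2.CHAIN_APPROX_NONE)
    c=max(cs,key=cv2.contourArea)
    P=np.array([ray(K,V,u,z)[:2] for u in cv2.convexHull(c)[:,0].astype(float)])
    return cv2.minAreaRect((P*1000).astype(np.float32))
E
python3 - <<'E'
from h import *
out=[]
for n,b in(("top",(260,120,180,140)),("scene",(240,170,150,180))):
    f,K,V=cam(n); x,y,w,h=b
    g=f.astype(int); lo=g.min(2); hi=g.max(2)
    m=np.zeros(g.shape[:2],bool); m[y:y+h,x:x+w]=1
    if n=="top": m[:,412:]=0; m[:,:289]=0; m[238:]=0
    else: m[300:]=0; m[:,:273]=0;m[:208]=0; m[:,367:]=0
    bd=cv2.morphologyEx((m&(lo>55)).astype(np.uint8),cv2.MORPH_OPEN,np.ones((3,3)))
    pl=cv2.morphologyEx((m&(lo>165)).astype(np.uint8),cv2.MORPH_CLOSE,np.ones((3,3)))
    print(n,"board",rect(bd,K,V,.016)); print("plate",rect(pl,K,V,.026))
    c=f[y:y+h,x:x+w].copy()
    for mk,col in((bd,(255,0,0)),(pl,(0,255,0))):
        cs,_=cv2.findContours(mk[y:y+h,x:x+w].copy(),0,2)
    c=cv2.resize(c,None,fx=780/w if n=="top" else 590/h,fy=780/w if n=="top" else 590/h,interpolation=cv2.INTER_CUBIC)
    cv2.imwrite(f"pics/c_{n}.png",c[:,:,::-1])
E
```

```text
top board ((552.212646484375, -49.2835693359375), (292.61572265625, 235.78578186035156), 89.52979278564453)
plate ((512.733154296875, -10.330772399902344), (178.23794555664062, 85.72509765625), 62.15275573730469)
scene board ((553.4759521484375, -41.338836669921875), (237.35946655273438, 280.4777526855469), 6.154614448547363)
plate ((515.9252319335938, -10.17962646484375), (179.53170776367188, 85.64511108398438), 62.211578369140625)
```

View pics/c_top.png

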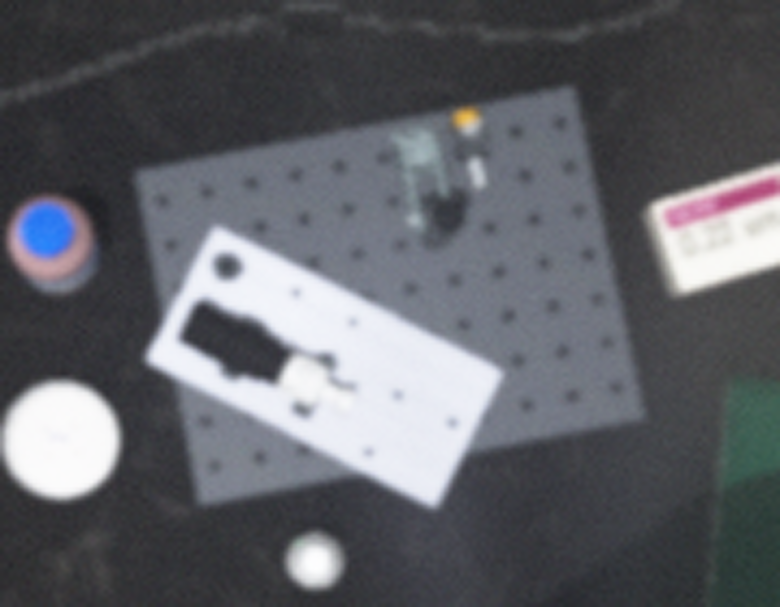

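View pics/c_scene.png

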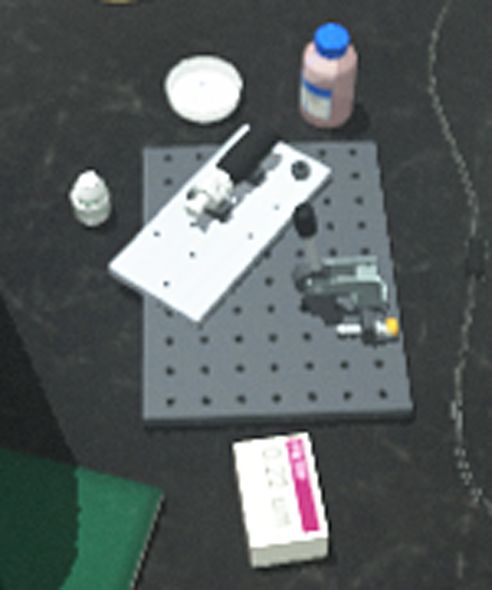

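```bash
cat >> h.py <<'E'
from scipy.spatial.transform import Rotation as R
def quat(jaw):                      # tool down, jaws along world yaw `jaw`
    z=np.array([np.cos(jaw),np.sin(jaw),0]); y=np.array([0,0,-1.]); x=np.cross(y,z)
    return R.from_matrix(np.c_[x,y,z]).as_quat()
E
python3 - <<'E'
from h import *
f,K,V=cam("top"); fs,Ks,Vs=cam("scene")
B=np.array([[-95,125],[95,125],[95,-125],[-95,-125]])[[1,2,3,0]]/1e3 # far-left, far-right, near-right, near-left
T=np.array([[136,170],[575,87],[643,420],[202,505]])/(780/180)+[260,120]-.4
S=np.array([[373,142],[412,407],[143,418],[145,147]])/(590/180)+[240,170]-.35
def fit(P):
    P=P[:,:2]; A=B-B.mean(0); c=P-P.mean(0)
    a=np.arctan2((A[:,0]*c[:,1]-A[:,1]*c[:,0]).sum(),(A*c).sum()); 
    Rm=np.array([[np.cos(a),-np.sin(a)],[np.sin(a),np.cos(a)]])
    return a,P.mean(0),np.abs(c-A@Rm.T).max(),Rm
for n,k,v,p in(("top",K,V,T),("scene",Ks,Vs,S)):
    a,c,e,Rm=fit(np.array([ray(k,v,u,.016) for u in p])); pv=c+Rm@[.03,.085]
    print(n,"yaw",a,"c",c,"res",e,"pivot",pv,"axle",c+Rm@[.034,-.029],"leverend px",proj(k,v,[*(c+Rm@[.034,-.029]),.125]))
pin=ray(K,V,np.array([228,265])/(780/180)+[260,120]-.4,.033); print("pin seen top",pin)
pin=ray(Ks,Vs,np.array([300,170])/(590/180)+[240,170]-.35,.033); print("pin seen scene",pin)
for ctr in((.5127,-.0103),(.5159,-.0102)):
    t=np.deg2rad(-27.85); Rm=np.array([[np.cos(t),-np.sin(t)],[np.sin(t),np.cos(t)]])
    print("pivot from plate",np.array(ctr)+Rm@[.0235,.072])
print(R.from_quat(get_obs()["orientation"]).as_matrix().round(2), bot.tcp_to_tips, get_obs()["time_s"])
E
```

```text
top yaw 0.18088971153088101 c [ 0.55245759 -0.04722781] res 0.0019106922811786553 pivot [0.5666762  0.04178248] axle [ 0.59112009 -0.06963788] leverend px [362.71736659 163.7812996 ]
scene yaw 0.18557045551839607 c [ 0.55625155 -0.04664328] res 0.002358173165167593 pivot [0.57005337 0.04243259] axle [ 0.59501852 -0.06887214] leverend px [338.01531884 232.96158295]
pin seen top [0.56727186 0.04135062 0.033     ]
pin seen scene [0.57027896 0.03884643 0.033     ]
pivot from plate [0.56711349 0.04238228]
pivot from plate [0.57031349 0.04248228]
[[-0.97 -0.    0.23]
 [-0.23  0.   -0.97]
 [-0.   -1.   -0.  ]] 0.017 0.3
```

```bash
cat >> h.py <<'E'
YAW=.183; C=np.array([.5543,-.0470]); PIV=np.array([.5684,.0421])
def rot(a): return np.array([[np.cos(a),-np.sin(a)],[np.sin(a),np.cos(a)]])
def push_pose(rel,gap=0,z=.036,yp=-.146):
    a=YAW+rel; return [*(PIV+rot(a)@[-.076-gap,yp]),z],quat(a-np.pi/2)
def pushf(rel): # reaction against the push along plate +x (positive = plate resists)
    return -float(get_obs()["wrist_force"][:2]@rot(YAW+rel)[:,0])
E
python3 - <<'E'
from h import *
f,K,V=cam("top")
print("lens",ray(K,V,(332.4,249),.045))
hand.move_gripper(0,40)
p,q=push_pose(-.669,.014,.2); print(p)
bot.reach(p,q); print(get_obs()["time_s"],get_obs()["joint_pos"].round(2),get_obs()["gripper_width"])
p,q=push_pose(-.669,.014); bot.servo_line(p,q,.12)
o=get_obs(); print(o["time_s"],o["position"],o["wrist_force"])
f0=pushf(-.669)
for g in np.arange(.012,-.006,-.0015):
    p,q=push_pose(-.669,g); bot.servo_line(p,q,.03); F=pushf(-.669); print(round(g,4),round(F-f0,2),round(get_obs()["time_s"],2))
    if F-f0>.9: break
f,K,V=cam("top"); cv2.imwrite("pics/t2.png",cv2.resize(f[120:260,260:440],None,fx=4,fy=4,interpolation=2)[:,:,::-1])
E
```

```text
lens [ 0.40641726 -0.00397075  0.045     ]
[np.float64(0.42062570416861755), np.float64(-0.04495605947628836), 0.2]
3.3583 [-0.11  0.1   2.09 -0.    0.95  1.95] 9.799371862764e-05
4.875 [ 0.42102857 -0.04499951  0.03646112] [ 0.37507551  0.36621609 -0.49127207]
0.012 0.88 5.12
0.0105 -0.66 5.38
0.009 0.54 5.62
0.0075 0.27 5.88
0.006 -0.15 6.12
0.0045 0.32 6.38
0.003 -0.37 6.62
0.0015 0.95 6.88
```

View pics/t2.png

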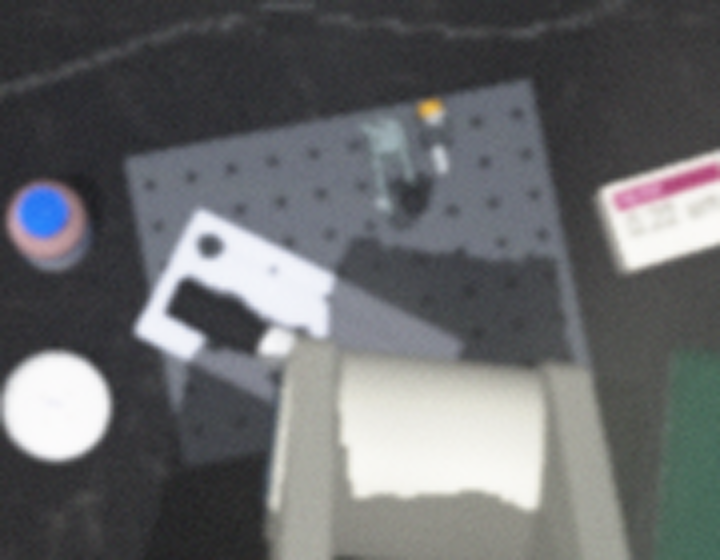

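The arm hides the free corner, and the plate at the pivot (210,245) hasn't moved. I'll start swinging it along the arc, checking the force as it goes.

```bash
cat >> h.py <<'E'
def meanf(rel,n=4):
    v=[]
    for _ in range(n): bot.dwell(.02); v.append(pushf(rel))
    return float(np.mean(v))
E
python3 - <<'E'
from h import *
for rel in np.arange(-.65,-.119,.03):
    p,q=push_pose(rel); bot.servo_line(p,q,.03); F=meanf(rel,2)
    print(round(rel,3),round(F,2),end="; ")
    if F>9: print("STOP"); break
print(get_obs()["time_s"],get_obs()["wrist_force"])
E
```

```text
-0.65 -0.59; -0.62 0.89; -0.59 1.01; -0.56 0.59; -0.53 0.6; -0.5 0.57; -0.47 0.27; -0.44 0.71; -0.41 0.68; -0.38 0.73; -0.35 0.83; -0.32 0.96; -0.29 0.89; -0.26 0.98; -0.23 0.47; -0.2 0.55; -0.17 0.29; -0.14 0.54; 13.2083 [-0.37560861  0.76133855  0.01574356]
```

```bash
python3 - <<'E'
from h import *
a,_,_=cam("top"); b,_,_=cam("scene")
a=cv2.resize(a[120:260,260:420],(400,350),interpolation=2); b=cv2.resize(b[190:320,250:390],(377,350),interpolation=2)
cv2.imwrite("pics/t3.png",np.hstack([a,b])[:,:,::-1])
E
```

```text
(no output)
```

View pics/t3.png

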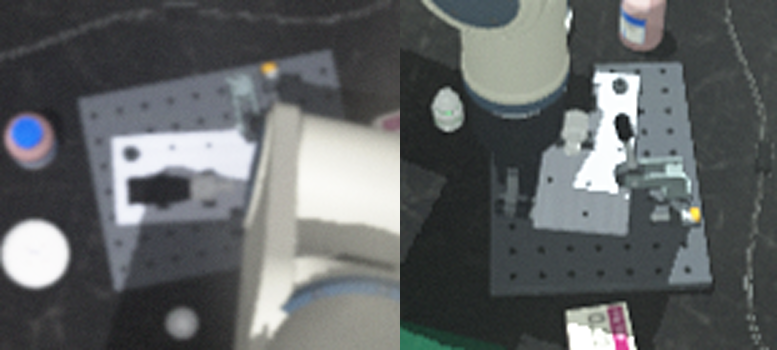

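The plate has swung with the finger, and its far edge is now close to the clamp. Now I'll feel for the stop in fine steps.

```bash
python3 - <<'E'
from h import *
hist=[]
rel=-.14; 
while rel<.08:
    rel+=.012 if rel<-.075 else .005
    p,q=push_pose(rel); bot.servo_line(p,q,.02); F=meanf(rel,3); hist.append(F)
    print(round(rel,4),round(F,2),end="; ")
    if F>4: break
print(get_obs()["time_s"],get_obs()["wrist_force"])
E
```

```text
-0.128 2.07; -0.116 1.34; -0.104 1.23; -0.092 1.08; -0.08 1.1; -0.068 1.1; -0.063 2.95; -0.058 2.36; -0.053 2.41; -0.048 2.24; -0.043 2.5; -0.038 1.99; -0.033 2.05; -0.028 2.33; -0.023 2.41; -0.018 2.91; -0.013 1.93; -0.008 1.85; -0.003 1.93; 0.002 4.6; 19.3083 [-4.74314005 -0.3841718   2.8189274 ]
```

```bash
python3 - <<'E'
from h import *
rel=.002
while rel<.06:
    rel+=.002
    p,q=push_pose(rel); bot.servo_line(p,q,.02); F=meanf(rel,3)
    print(round(rel,4),round(F,2),end="; ")
    if F>9.6: break
o=get_obs();print(o["time_s"],o["wrist_force"],o["position"],p)
E
```

```text
0.004 6.29; 0.006 6.55; 0.008 7.12; 0.01 8.2; 0.012 8.76; 0.014 9.92; 21.1083 [-10.20071823   0.51530935   6.23398336] [ 0.52052308 -0.11561273  0.03574658] [np.float64(0.522446301980343), np.float64(-0.11595143984892439), 0.036]
```

The force has risen steadily to about 10 N against a drag of about 2 N, with the TCP lagging, so the plate is firmly on the stop. Next I'll back off, rise and go behind the lever.

```bash
cat >> h.py <<'E'
def lev_pose(th,off=0,r=.068,y=-.033,half=.011):
    n=.0075+off
    x=.034-r*np.sin(th)+n*np.cos(th)+half; zt=.043+r*np.cos(th)+n*np.sin(th)
    return [*(C+rot(YAW)@[x,y]),zt+.017],quat(YAW-np.pi/2)
def levf(th,n=2): # resistance across handle
    d=np.r_[rot(YAW)@[-np.cos(th),0],-np.sin(th)]; v=[]
    for _ in range(n): bot.dwell(.02); v.append(-get_obs()["wrist_force"]@d)
    return float(np.mean(v))
E
python3 - <<'E'
from h import *
p,q=push_pose(.008,.025); bot.servo_line(p,q,.06)
p,q=push_pose(.008,.03,.2); bot.servo_line(p,q,.2)
a,_,_=cam("top"); b,_,_=cam("scene")
p,q=lev_pose(-.1,.012); p[2]=.2; bot.servo_line(p,q,.15)
p,q=lev_pose(-.1,.012); bot.servo_line(p,q,.15)
print(get_obs()["time_s"],get_obs()["wrist_force"],levf(0,4))
c,_,_=cam("scene")
f=lambda i,x,y,w,h:cv2.resize(i[y:y+h,x:x+w],(390,int(390*h/w)),interpolation=2)
b,c=f(b,270,190,100,120),f(c,270,190,100,120)
cv2.imwrite("pics/t4.png",np.hstack([b,c])[:,:,::-1])
E
```

```text
24.5417 [ 0.54833835 -0.41658798 -0.0927922 ] 0.5139559046613958
```

View pics/t4.png

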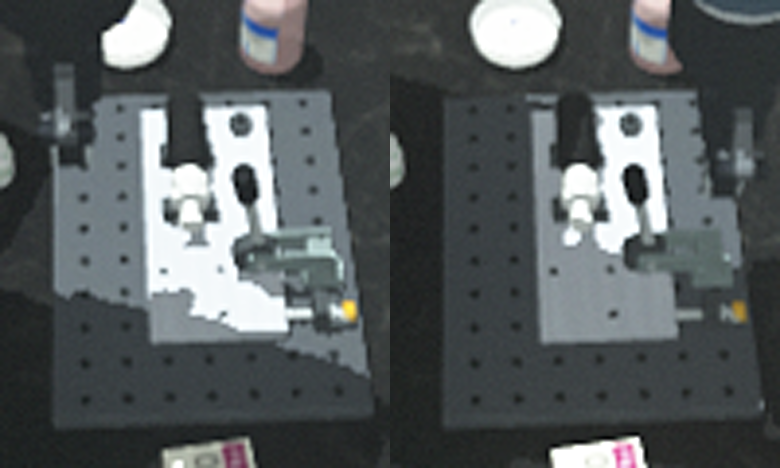

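The plate's far edge sits on the screw nose at about (290,315) in the left view, parallel to the board. The lever is upright at (245,185), and the fingers are behind it at (735,150) in the right view. Now I'll bring the lever over.

```bash
python3 - <<'E'
from h import *
for th in np.r_[np.arange(-.1,.8,.1),np.arange(.8,1.46,.06)]:
    p,q=lev_pose(th); bot.servo_line(p,q,.06); F=levf(th)
    print(round(th,3),round(F,2),end="; ")
    if F>18: print("STOP"); break
o=get_obs();print(o["time_s"],o["wrist_force"],o["position"],p)
E
```

```text
-0.1 0.16; 0.0 0.56; 0.1 0.04; 0.2 -0.24; 0.3 -0.21; 0.4 0.21; 0.5 -0.15; 0.6 0.3; 0.7 0.26; 0.8 0.47; 0.86 0.41; 0.92 0.6; 0.98 0.59; 1.04 1.53; 1.1 2.81; 1.16 2.78; 1.22 3.7; 1.28 2.69; 1.34 0.81; 1.4 1.02; 30.575 [ 0.74627911 -0.485203    0.55986347] [ 0.53951962 -0.08313219  0.07864856] [np.float64(0.5399157648240007), np.float64(-0.08322248395741175), np.float64(0.0789486386921298)]
```

```bash
python3 - <<'E'
from h import *
p,q=lev_pose(1.4)
while p[2]>.066:
    p[2]-=.0008; bot.servo_line(p,q,.02); v=[]
    for _ in range(3): bot.dwell(.02); v.append(get_obs()["wrist_force"][2])
    F=np.mean(v); print(round(p[2],4),round(F,2),end="; ")
    if F>16: break
o=get_obs();print(o["time_s"],o["wrist_force"],o["position"])
b,_,_=cam("scene")
cv2.imwrite("pics/t5.png",cv2.resize(b[190:310,270:370],(480,576),interpolation=2)[:,:,::-1])
E
```

```text
0.0781 3.21; 0.0773 5.89; 0.0765 9.14; 0.0757 11.72; 0.0749 12.33; 0.0741 8.01; 0.0733 10.9; 0.0725 14.9; 0.0717 7.97; 0.0709 16.16; 33.575 [-6.62238065 -0.8899876  16.0382152 ] [ 0.53883981 -0.08325911  0.07150642]
```

View pics/t5.png

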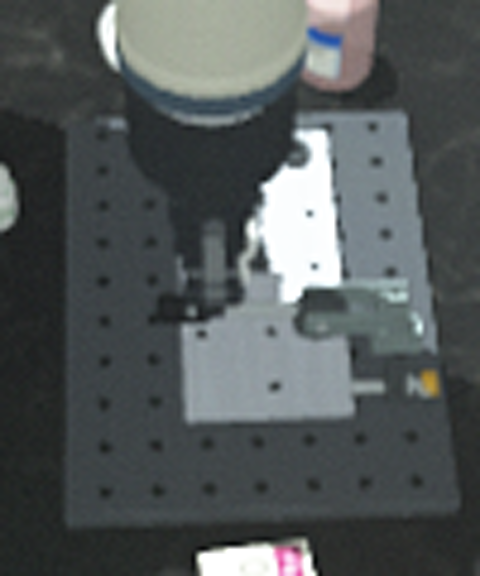

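```bash
python3 - <<'E'
from h import *
p,q=lev_pose(1.4); p[2]=.0709
while p[2]>.066:
    p[2]-=.0006; bot.servo_line(p,q,.02); v=[]
    for _ in range(3): bot.dwell(.02); o=get_obs(); v.append(o["wrist_force"][2])
    F=np.mean(v); print(round(p[2],4),round(F,2),o["position"][2].round(5),end="; ")
    if F>26: break
bot.dwell(.2); print(get_obs()["time_s"],get_obs()["position"][2])
p[2]=.2; bot.servo_line(p,q,.15)
p[0]-=.05; p[1]-=.25; bot.servo_line(p,q,.2)
b,K,V=cam("scene"); print(get_obs()["time_s"],get_obs()["wrist_force"])
cv2.imwrite("pics/t6.png",cv2.resize(b[170:350,240:390],(650,780),interpolation=2)[:590,:,::-1])
E
```

```text
0.0703 22.93 0.07135; 0.0697 28.4 0.07119; 34.425 0.07120215865646383
36.9167 [-0.40060186 -0.72978607  0.44632464]
```

View pics/t6.png

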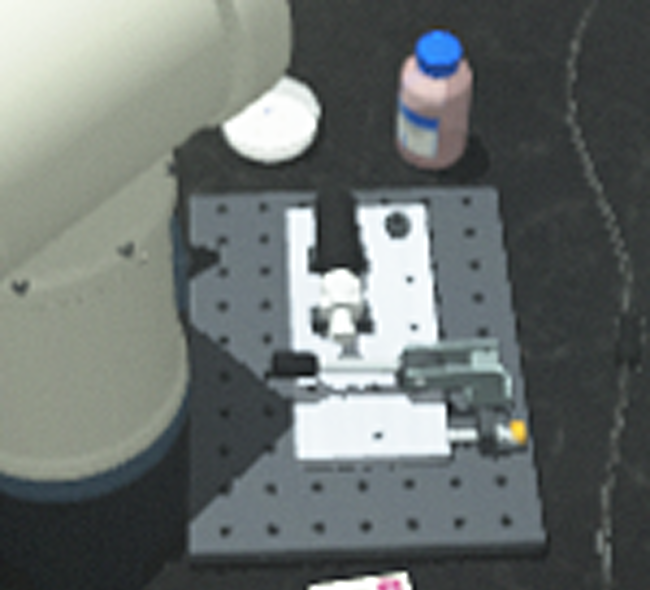

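The lever lies level (grip at (295,363)), and the plate's far edge is on the screw nose at (450,435). The robot is clear and the bystanders in view haven't moved, so I'm handing in.

```bash
python3 - <<'E'
from h import *
f,K,V=cam("top"); print("lens lid brightness centroid", cv2.moments((f[235:262,318:347].min(2)>110).astype(np.uint8))["m10"])
hand_in()
E
```

```text
lens lid brightness centroid 1659.0
the job is handed in; nothing more can be done
```

I pushed the swing plate round until it bore on the stop screw, then clamped it with the cam lever, moved the arm clear and handed the job in. It took about 37 s of the 72 s allowed.

- **Plate on the stop:** drag was about 2 N. At about 0 rad from parallel the force climbed steadily to about 10 N along the push, about 12 N in total. That is about 8 N above drag and under the 15 N limit. Forces were read between small steps, so a brief higher peak could have been missed.
- **Lever down:** I brought it over only after that, and pressed the handle down to its end stop. At the end the force rose from 16 to 28 N over about 0.3 mm of travel. The fingertip height of about 54 mm fits the predicted level position of about 55 mm.
- **Last picture:** the lever is level, the plate edge is on the screw nose and nothing is being touched. The bottle and dish are where they were. The lens was not measured: my last check on it gave no usable position, but it stood in place in earlier pictures. The carton was only partly in view.

**Disagreements:**
- The plate started about 0.67 rad clockwise of parallel by both cameras, not the 0.28 to 0.42 rad stated.
- The two cameras differed by about 3.5 mm in x, so I averaged them and relied on contact force.

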